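# Shift the jar conveyor's gearbox into third

### The job

Put the jar conveyor's gearbox into third speed for the next batch. The red-knobbed selector lever has been left somewhere along the left-hand lane of its H-gate: push it with the fingertips to neutral, across to the right, and fully home in the far right slot, the one with three black dots. Do not grip the lever or force it hard, leave the jars, cap, tin and spanner as they stand, and finish with the hand clear.

Things in the scene. Friction and masses are not known exactly. Their poses are not given: they have to be found in the camera images.
- machine: Jar conveyor and gearbox, one rigid unit fixed to the bench; each run it stands elsewhere, turned up to 0.3 rad about the vertical. Origin: on the bench below the H-gate's centre; x points away from the robot (far), y left, z up. In this frame, in mm: gearbox 150 (x) x 130 (y); motor y 65 to 247, top z 121; slat conveyor along y at x 125 to 220, belt z 75, rails to z 109.
- gate_centre (a point): Centre of the H-gate, on the gate plate's upper face, z 98 mm; machine axes. Two lanes along x at y = +18 mm (left) and -18 mm (right), each 18 mm wide, open from x = -30 to +30 mm; cross channel along y at x = 0, 20 mm wide, its mouths flared by round noses. Black dots: far left slot one, near left two, far right three, near right four.
- selector: The selector lever: steel rod, 12 mm diameter, up through the gate, with a red ball knob. Origin: its pivot, 15 mm above the bench below the gate's centre; z runs up the rod. It only leans, it cannot be lifted. No spring or detent: friction holds it wherever it is left; about 4 to 6 N at the knob moves it. The gate's edges stop the rod; pressing it with over 30 N is forcing it.
- knob (a point): Centre of the red ball knob (36 mm diameter), 165 mm from the pivot: 180 mm above the bench upright, about 169 mm leaning into a slot. In the machine's frame: y = about +37 mm in the left lane, -37 mm in the right lane (6 mm of play either way); x = 0 in neutral, about +47 or -47 mm fully home in a far or near slot.
- gate_fore (a joint): Lean of the lever along the lanes (rad): 0 in neutral, positive away from the robot (machine +x). Fully home in a far slot it rests against the slot's end at about +0.29, in a near slot at about -0.29. It can cross between the lanes only with this within about 0.05 of zero.
- gate_left (a joint): Lean of the lever across the lanes (rad): positive to the left (machine +y). About +0.22 in the left lane, -0.22 in the right lane, with about 0.04 of play either way.
- jar_white_1: Loose white jar with a black cap, 45 mm across, 120 tall, standing on the conveyor belt. Origin: centre of its underside.
- jar_white_2: A second such white jar on the belt.
- jar_brown_1: Loose brown spice jar with a black cap, 45 mm across, 120 tall, standing on the bench near-left of the gearbox. Origin: centre of its underside.
- jar_brown_2: A second such brown jar, on the bench to the right of the gearbox.
- spanner: Loose steel spanner, 180 mm long, lying on the bench right of the gearbox, towards the robot.
- grease_tin: Loose blue tin, 70 mm across, 70 tall, on the bench to the right of the gearbox. Origin: centre of its underside.
- jar_cap: Loose black jar cap, 46 mm across, 20 tall, on the bench in front of the gearbox (robot side).
There are look-alikes about, which are no part of the job. Leave any orange or purple look-alike of the jar_white_2 alone.

How it is judged (in metres and radians):
At the end, for the whole second after the job is handed in: The lever stands in the far right slot (three dots), within 0.04 rad (about 3 mm at the gate, 6 mm at the knob) of the slot's end, at rest; jars, cap, tin and spanner are within 15 mm of where they began, and upright (value of joint gate_fore above 0.25 rad and value of joint gate_left below -0.16 rad and velocity of joint gate_fore between -0.05 and 0.05 rad/s and distance of each of jar_white_1, jar_white_2, jar_brown_1, jar_brown_2, spanner, grease_tin, jar_cap from where it was at the start of the episode below 0.015 m and angle between each of jar_white_1, jar_white_2, jar_brown_1, jar_brown_2, grease_tin, jar_cap's own z axis and vertical below 0.2 rad); the robot touches nothing.
It fails at once if the lever is gripped or forced (more than 35 N between fingers and lever) (contact force between the fingers and selector above 35 N).
It fails at once if a jar, cap, tin or spanner is moved more than 15 mm, lifted or knocked over (distance of any of jar_white_1, jar_white_2, jar_brown_1, jar_brown_2, spanner, grease_tin, jar_cap from where it was at the start of the episode above 0.015 m).
It also fails if it takes over 64 s, if anything falls off the work surface, if the arm or the gripper's body presses on something with over 40 N, if the wrist force passes 120 N, or if a joint passes its speed limit or range.

### The arm

A 6-joint arm with a two-finger parallel gripper is mounted at the origin on the work surface. World frame = base frame: x ahead of the robot, y to its left, z up, the work surface at z = 0. Lengths are in m, angles in degrees, forces in N, time in s.
With the tool pointing down it reaches from about 0.25 to 0.725 m from the base axis. Payload 9.7 kg.
Tool frame: the origin (TCP) lies between the finger pads; the fingertips stand 19 mm ahead of it and the grasp point (between the pads) is the TCP; z points along the fingers, y is the line along which they close (so a half turn about z gives the same grasp; the last joint's range is limited). The gripper opens to 85 mm and grips with 20 to 120 N. Pads are 22 mm wide; open, the fingers measure 114 mm over their backs; the gripper's body (76 mm by 85 mm) begins 54 mm behind the grasp point. The pads swing forward as they close: fully open they stand 13 mm farther back than shut.
Start: joints at [-70.302, 4.979, 10.078, 95.1, 0, 90], TCP at [0.185, -0.518, 0.25] pointing down, gripper open.
Joint ranges: [-179.16, 179.16], [-48.56, 103.87], [-65.8, 70.77], [-126.05, 130.52], [-82.76, 87.17], [-180, 180]. Speed limits (degrees/s): [127.2, 127.2, 147.25, 180, 180, 180].

### API

Orientations are given as [roll, pitch, yaw] about the fixed x, y, z axes, in that order (R = Rz(yaw) Ry(pitch) Rx(roll)).
In Python, from workcell import telemetry, camera, calibration, workorder gives the robot as it stands.
- The arm moves only by the tool play_rows, never from a script. Its argument "increments" is a list of rows, each a list of 3 entries, a list of its own where there are three numbers: the shift along the tool's x, y, z in mm, then the turn, a rotation vector about the tool's x, y, z in degrees, then the closure, from 0 (fully open) to 1 (shut). In form: [[[x, y, z], [ax, ay, az], jaw], ...]. A call has 1 to 20 rows; each row is the pose to reach, as a shift and turn from the pose commanded when the call began, along the tool's axes at that moment; what a row does not reach only later rows make up. A row lasts 1/10 s, in which the tool goes at most 50 mm and 8.59 degrees, less where a joint would pass 70% of its speed; a pose out of reach is approached as far as the arm can. A call with a gripper value outside its range is refused whole. The fingers move at their own pace and stop on an object; "grip_force" is the grip in N (left out, the last holds). Time passes only in rows, so rows that repeat a pose let the fingers close. It gives the time, the measured TCP pose, the force, the opening and the grip force at its end, in the units of the state.
- telemetry.get_obs(): the state, without advancing time (a new reading comes with each control period).
- camera(name): name is "side" or "top"; returns (picture, depth): 384x512x3 uint8, red, green, blue; 384x512 float32, m along the optical axis (not along the pixel's ray), 0 where there is no reading.
- calibration(name): a dict with "vertical_fov" (degrees; the focal length in pixels is half the picture's height over the tangent of half this angle, whatever the lens; pixels are square), "cx", "cy" (the principal point, pixels), "k1" (the pictures are not rectified: a ray, as slopes to the right and down, at radius r is drawn at 1 + k1 r^2 times it, then the intrinsics apply), "rvec" (rotation vector, rad) and "tvec" (3), from world to camera coordinates, as OpenCV has them. Camera axes: x right, y down, z forward; pixel columns grow to the right and rows downward; lengths in m; the calibration is good to about 2 mm. A picture is of the moment at which its call begins. calibration takes no time and is no camera call.
- workorder.job_done(): hands the job in; it is judged then, once.
The state is a dict: "time": time; "q": joint angles; "qd": joint speeds; "joint_efforts": joint torques, N m; "ee_pos": TCP position; "tcp_rot": TCP orientation; "wrist_force": force on the tool from outside, world axes, zero at the start; "torque": the same for the moment, N m; "opening": finger opening in m; "grasp_force": force on a finger pad.
Only numpy, scipy, OpenCV 4.12 (cv2) and the standard library are available. Lean on these libraries where they do the work, as an engineer would, in place of code of your own. Each camera call takes 0.05 s, during which the arm holds its last target. There are 200 camera calls.

## Working session

There is one attempt and no reset: what is moved stays moved. The work goes in short steps, Python scripts to look and compute and a tool call to move; the robot and the scene stay as the last step left them, time stands still between calls to the robot, and variables do not carry over. Pictures are saved under pics/ and viewed, at most 10 in all, crops included, and the job is handed in when it is done.

Besides the shell and the picture viewer there is one more tool, called as name([rows], argument=value, ...), one row to a line, values as JSON. play_rows: Moves the arm, as the interface text tells. Its arguments: {"type":"object","properties":{"increments":{"type":"array"},"grip_force":{"type":"number"}},"required":["increments"]}

```bash
mkdir -p pics
cat > h.py <<'E'
import numpy as np, cv2
from workcell import telemetry, camera, calibration, workorder
def K(n):
    c=calibration(n); f=192/np.tan(np.radians(c['vertical_fov'])/2)
    return f,c['cx'],c['cy'],c['k1'],cv2.Rodrigues(np.array(c['rvec'],float))[0],np.array(c['tvec'],float).ravel()
def ray(n,u,v):
    f,cx,cy,k,R,t=K(n); d=np.array([(u-cx)/f,(v-cy)/f]); s=d.copy()
    for _ in range(20): s=d/(1+k*(s@s))
    w=R.T@np.array([s[0],s[1],1]); return -R.T@t,w   # point + depth*w
def onz(n,u,v,z):
    o,w=ray(n,u,v); return o+w*(z-o[2])/w[2]
def proj(n,p):
    f,cx,cy,k,R,t=K(n); c=R@np.array(p)+t; s=c[:2]/c[2]; s=s*(1+k*(s@s)); return s*f+[cx,cy]
def save(n,im,s=1.5): cv2.imwrite('pics/'+n,cv2.resize(im[:,:,::-1],None,fx=s,fy=s))
E
python3 - <<'E'
from h import *
for n in('side','top'):
    im,d=camera(n); np.savez(n+'.npz',im=im,d=d); save(n+'0.png',im)
    print(n,-K(n)[4].T@K(n)[5],K(n)[4][2],K(n)[0])
print(telemetry.get_obs())
E
```

```text
side [-0.01649748  0.90541905  1.2856764 ] [ 0.37109407 -0.53155932 -0.76140258] 480.7689862977845
top [0.23485906 0.08851632 1.51369513] [ 0.20990222  0.00374964 -0.97771519] 440.3168482924191
{'time': 0.1, 'q': array([-7.03010205e+01,  5.00892534e+00,  1.00397989e+01,  9.50993462e+01,
        2.47037844e-03,  8.99990958e+01]), 'qd': array([ 0.03836608, -0.08597803,  0.08682092,  0.06403961, -0.07533327,
        0.00543564]), 'joint_efforts': array([-6.18829799e-04, -5.21561015e+01,  4.65654302e+01,  1.59352395e-02,
       -6.52205790e-05, -1.02400563e-05]), 'ee_pos': array([ 0.18534486, -0.51764315,  0.24965179]), 'tcp_rot': array([-1.79931527e+02, -2.47145723e-03,  1.96998807e+01]), 'wrist_force': array([-1.0853664 ,  0.56198278,  0.53991162]), 'torque': array([ 0.02682244, -0.01937706, -0.00390753]), 'grasp_force': 0.0, 'opening': 0.08549149754133281}
```

View pics/side0.png

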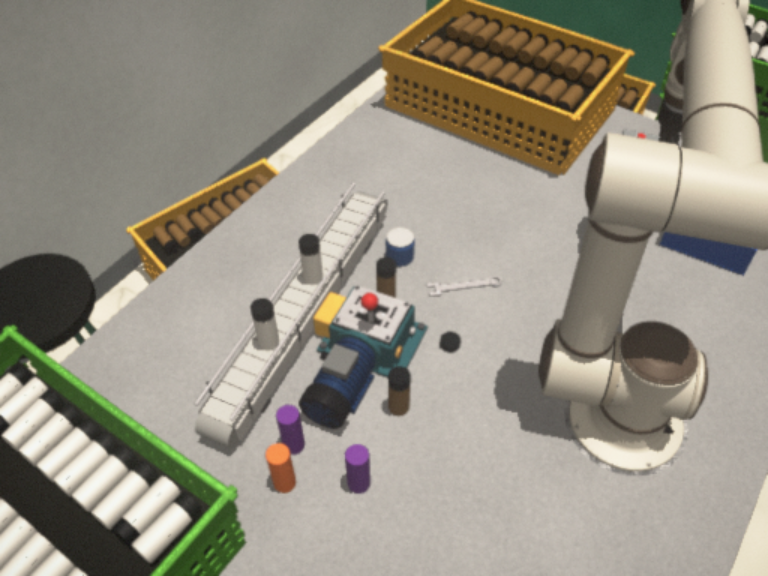

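View pics/top0.png

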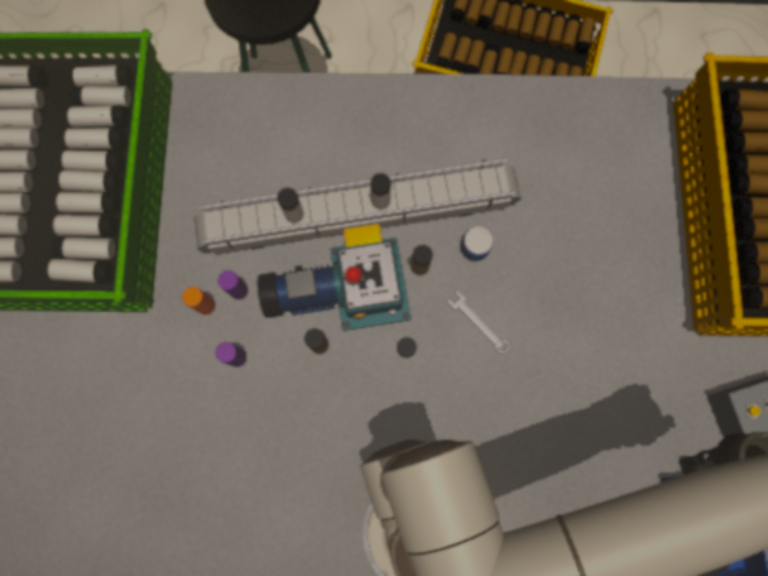

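The side view shows the red knob at (370,300)/1.5 with the arm clear of it. The top view shows the gate plate around (370,275)/1.5 and the knob on its left at (354,274)/1.5. The conveyor runs along y, tilted slightly. Next I'll measure the knob and plate.

Run:
```python
from h import *
I={n:np.load(n+'.npz') for n in('side','top')}
rays=[]
for n,(u0,v0) in {'side':(247,200),'top':(236,183)}.items():
    im=I[n]['im']; r,g,b=[im[:,:,i].astype(int) for i in range(3)]
    m=(r>110)&(g<70)&(b<80); yy,xx=np.mgrid[:384,:512]; m&=(np.hypot(xx-u0,yy-v0)<22)
    u,v=xx[m].mean(),yy[m].mean(); print(n,u,v,m.sum(),'depth',np.median(I[n]['d'][m])); rays.append(ray(n,u,v))
    for z in(.165,.169,.18): print(z,onz(n,u,v,z))
(o1,w1),(o2,w2)=rays
s=np.linalg.lstsq(np.c_[w1,-w2],o2-o1,rcond=None)[0]
a,b=o1+s[0]*w1,o2+s[1]*w2; print('tri',a,b,(a+b)/2)
# plate: points at z ~0.098 from top depth, bright
im,d=I['top']['im'],I['top']['d']
P=[]
for v in range(150,225):
    for u in range(215,280):
        if d[v,u]>0:
            o,w=ray('top',u,v); p=o+d[v,u]*w; P.append([*p,u,v,im[v,u].min()])
P=np.array(P); m=(abs(P[:,2]-.098)<.006)&(P[:,5]>105); 
mask=np.zeros((384,512),np.uint8); q=P[m]; mask[q[:,4].astype(int),q[:,3].astype(int)]=255
mask=cv2.morphologyEx(mask,cv2.MORPH_OPEN,np.ones((3,3)))
cs=max(cv2.findContours(mask,0,2)[0],key=cv2.contourArea)
w=np.array([onz('top',*c[0],.098)[:2] for c in cs],np.float32)
print('plate rect',cv2.minAreaRect(w), np.median(q[:,2]))
vis=im.copy(); cv2.drawContours(vis,[cs],-1,(0,255,0),1)
save('crop1.png',np.hstack([im[145:230,205:290],vis[145:230,205:290]]),4.5)
# heights: conveyor far edge line etc
yb=(im[:,:,0]>150)&(im[:,:,1]>110)&(im[:,:,2]<80)
```

```text
side 246.0 202.17021276595744 47 depth 1.4329934
0.165 [0.53885106 0.14844975 0.165     ]
0.169 [0.53686887 0.15115158 0.169     ]
0.18 [0.53141785 0.15858162 0.18      ]
top 234.9878048780488 182.70731707317074 82 depth 1.3573891
0.165 [0.53955921 0.15645682 0.165     ]
0.169 [0.53865552 0.15625532 0.169     ]
0.18 [0.53617038 0.15570119 0.18      ]
tri [0.53418995 0.15480309 0.17440597] [0.53726428 0.15594511 0.17515806] [0.53572712 0.1553741  0.17478201]Traceback (most recent call last):
  File "<stdin>", line 18, in <module>
  File "h.py", line 7, in ray
    f,cx,cy,k,R,t=K(n); d=np.array([(u-cx)/f,(v-cy)/f]); s=d.copy()
                  ~^^^
  File "h.py", line 4, in K
    c=calibration(n); f=192/np.tan(np.radians(c['vertical_fov'])/2)
ValueError: time passes only in moves, steps and waits
```

```bash
sed -i 's/^def K(n):/import functools\n@functools.cache\ndef K(n):/' h.py
cat > plate.py <<'E'
from h import *
I={n:np.load(n+'.npz') for n in('side','top')}
im,d=I['top']['im'],I['top']['d']
P=[]
for v in range(150,225):
    for u in range(215,280):
        if d[v,u]>0:
            o,w=ray('top',u,v); p=o+d[v,u]*w; P.append([*p,u,v,im[v,u].min()])
P=np.array(P); m=(abs(P[:,2]-.098)<.008)&(P[:,5]>105); 
mask=np.zeros((384,512),np.uint8); q=P[m]; mask[q[:,4].astype(int),q[:,3].astype(int)]=255
mask=cv2.morphologyEx(mask,cv2.MORPH_OPEN,np.ones((3,3)))
cs=max(cv2.findContours(mask,0,2)[0],key=cv2.contourArea)
w=np.array([onz('top',*c[0],.098)[:2] for c in cs],np.float32)
print('plate rect',cv2.minAreaRect(w), np.median(q[:,2]))
vis=im.copy(); cv2.drawContours(vis,[cs],-1,(0,255,0),1)
save('crop1.png',np.hstack([im[145:230,205:290],vis[145:230,205:290]]),4.5)
E
python3 plate.py
```

```text
plate rect ((0.5546700954437256, 0.12450016289949417), (0.13276933133602142, 0.11287325620651245), 9.961661338806152) 0.09852093277002438
```

View pics/crop1.png

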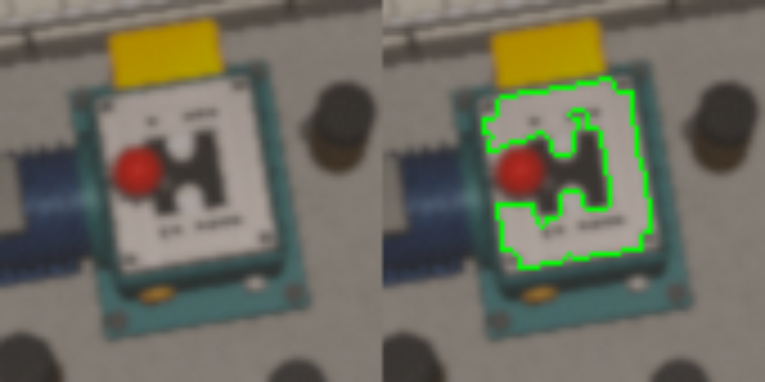

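```bash
cat > mach.py <<'E'
from h import *
px=lambda a,b:(205+(a+.5)/4.5-.5,145+(b+.5)/4.5-.5)
g=onz('top',*px(186,173),.098); a=onz('top',*px(181,147),.098);b=onz('top',*px(190,200),.098)
print('gate',g,'nose yaw',np.degrees(np.arctan2(a[1]-b[1],a[0]-b[0])))
D=np.load('top.npz')['im']
# belt rails -> yaw: use yellow block + conveyor brightness edges skip; right lane ends
for q in [(203,132),(222,205),(165,213)]: print(q,onz('top',*px(*q),.098)-g)
yaw=np.radians(10); R=np.array([[np.cos(yaw),-np.sin(yaw)],[np.sin(yaw),np.cos(yaw)]])
k=np.array([.536,.1555]); print('knob mach',R.T@(k-g[:2]))
c=(0.55467,0.1245); print('plate c mach',R.T@(np.array(c)-g[:2]))
# conveyor far rail line from depth
d=np.load('top.npz')['d']; P=[]
for v in range(100,175):
    for u in range(125,350):
        if d[v,u]>0:
            o,w=ray('top',u,v); p=o+d[v,u]*w
            if .06<p[2]<.09: P.append(p)
P=np.array(P,np.float32); print('belt',cv2.minAreaRect(P[:,:2]),len(P))
# objects tall near gearbox
E
python3 mach.py
```

```text
gate [0.55396053 0.12368942 0.098     ] nose yaw 10.364812378928404
(203, 132) [ 0.03107146 -0.01198735  0.        ]
(222, 205) [-2.36177603e-02 -2.66766070e-02 -2.22044605e-16]
(165, 213) [-0.03008746  0.01481347  0.        ]
knob mach [-0.01216382  0.03444612]
plate c mach [0.00083945 0.00067506]Traceback (most recent call last):
  File "mach.py", line 18, in <module>
    P=np.array(P,np.float32); print('belt',cv2.minAreaRect(P[:,:2]),len(P))
                                           ~~~~~~~~~~~~~~~^^^^^^^^^
cv2.error: OpenCV(4.12.0) /io/opencv/modules/imgproc/src/convhull.cpp:143: error: (-215:Assertion failed) total >= 0 && (depth == CV_32F || depth == CV_32S) in function 'convexHull'
```

```bash
cat > go.py <<'E'
import sys
from h import *
from scipy.spatial.transform import Rotation as S
G=np.array([.5543,.1241]); Y=np.radians(10)
def w(mx,my): return G+np.array([[np.cos(Y),-np.sin(Y)],[np.sin(Y),np.cos(Y)]])@[mx/1e3,my/1e3]
def m(p): return np.array([[np.cos(Y),np.sin(Y)],[-np.sin(Y),np.cos(Y)]])@(np.array(p[:2])-G)*1e3
def move(mx,my,z):
    o=telemetry.get_obs(); R=S.from_euler('xyz',o['tcp_rot'],degrees=True)
    t=np.r_[w(mx,my),z/1e3]; T=S.from_euler('xyz',[180,0,10],degrees=True)
    print('to',t,'shift',np.round(R.inv().apply(t-o['ee_pos'])*1e3,1),'turn',np.round((R.inv()*T).as_rotvec(degrees=True),1))
if __name__=='__main__':
    o=telemetry.get_obs(); print(o['time'],'mach',m(o['ee_pos']),o['ee_pos'],o['tcp_rot'],o['wrist_force'],o['opening'])
    move(*map(float,sys.argv[1:]))
E
python3 go.py -60 34 260; python3 go.py -60 34 179
```

```text
0.1 mach [-474.78741046 -567.92524083] [ 0.18534486 -0.51764315  0.24965179] [-1.79931527e+02 -2.47145723e-03  1.96998807e+01] [-1.0853664   0.56198278  0.53991162] 0.08549149754133281
to [0.4893075  0.14716457 0.26      ] shift [ 510.3 -523.4   -9.7] turn [-0.1  0.   9.7]
0.1 mach [-474.78741046 -567.92524083] [ 0.18534486 -0.51764315  0.24965179] [-1.79931527e+02 -2.47145723e-03  1.96998807e+01] [-1.0853664   0.56198278  0.53991162] 0.08549149754133281
to [0.4893075  0.14716457 0.179     ] shift [ 510.3 -523.3   71.3] turn [-0.1  0.   9.7]
```

play_rows([
  [[15,-15,-5],[0,0,0],0.3],
  [[40,-40,-8],[0,0,0.5],0.6],
  [[70,-72,-10],[0,0,1],1],
  [[100,-103,-10],[0,0,2],1],
  [[130,-134,-10],[0,0,3],1],
  [[160,-165,-10],[0,0,4],1],
  [[190,-195,-10],[0,0,5],1],
  [[220,-226,-10],[0,0,6],1],
  [[250,-257,-10],[0,0,7],1],
  [[280,-288,-10],[0,0,8],1],
  [[310,-318,-10],[0,0,9],1],
  [[340,-349,-10],[0,0,9.7],1],
  [[370,-380,-10],[0,0,9.7],1],
  [[400,-411,-10],[0,0,9.7],1],
  [[430,-441,-10],[0,0,9.7],1],
  [[460,-472,-10],[0,0,9.7],1],
  [[485,-498,-10],[0,0,9.7],1],
  [[503,-516,-10],[0,0,9.7],1],
  [[510,-523,-10],[0,0,9.7],1],
  [[510,-523,-10],[0,0,9.7],1],
])

```text
time: 2.1
ee_pos: [0.4961, 0.1162, 0.2596]
tcp_rot: [-178.7, 0.1, 12.5]
wrist_force: [0.0, -1.5, 0.2]
opening: 0.0
grasp_force: 0.0
```

```bash
python3 go.py -60 34 179
python3 - <<'E'
from h import *
im,d=camera('top'); np.savez('t1.npz',im=im,d=d); save('top1.png',im[130:260,170:340],4)
E
```

```text
2.1 mach [-58.68165988   2.29599275] [0.49611115 0.11617115 0.25964771] [-1.78682370e+02  1.04181777e-01  1.25476769e+01] [ 0.02528107 -1.46213614  0.16652029] 2.4741814070053605e-05
to [0.4893075  0.14716457 0.179     ] shift [  0.2 -29.9  81.4] turn [-1.3  0.1  2.5]
```

View pics/top1.png

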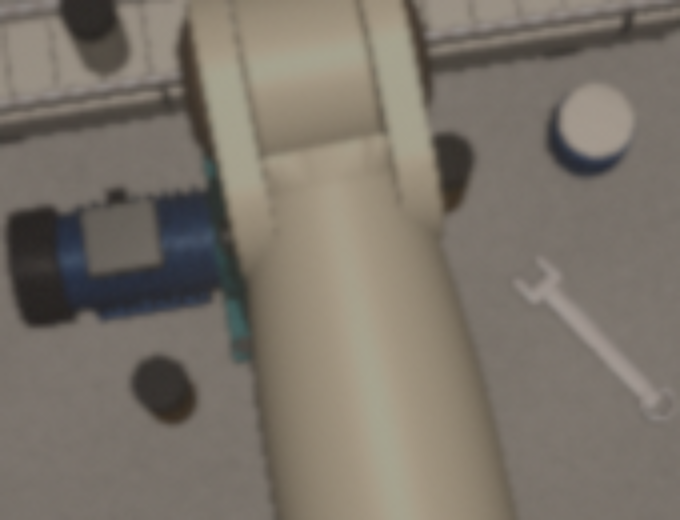

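The arm hides the gate in the top view, so from here I'll use the side camera. The arm was still lagging, so I'll let it settle first.

play_rows([
  [[0,0,0],[0,0,0],1],
  [[0,0,0],[0,0,0],1],
  [[0,0,0],[0,0,0],1],
  [[0,0,0],[0,0,0],1],
])

```text
time: 2.55
ee_pos: [0.4958, 0.1157, 0.2605]
tcp_rot: [-178.7, 0.0, 12.5]
wrist_force: [-0.6, -0.2, 0.1]
opening: 0.0001
grasp_force: 0.0
```

```bash
python3 go.py -60 34 179
python3 - <<'E'
from h import *
im,d=camera('side'); np.savez('s1.npz',im=im,d=d); save('side1.png',im[130:290,160:340],4)
E
```

```text
2.55 mach [-59.03505377   1.86236982] [0.49583842 0.11568275 0.26053304] [-1.78679665e+02  1.46296826e-03  1.25002667e+01] [-0.5897914  -0.20398779  0.10318086] 8.981748608758636e-05
to [0.4893075  0.14716457 0.179     ] shift [  0.4 -30.3  82.3] turn [-1.3  0.   2.5]
```

View pics/side1.png

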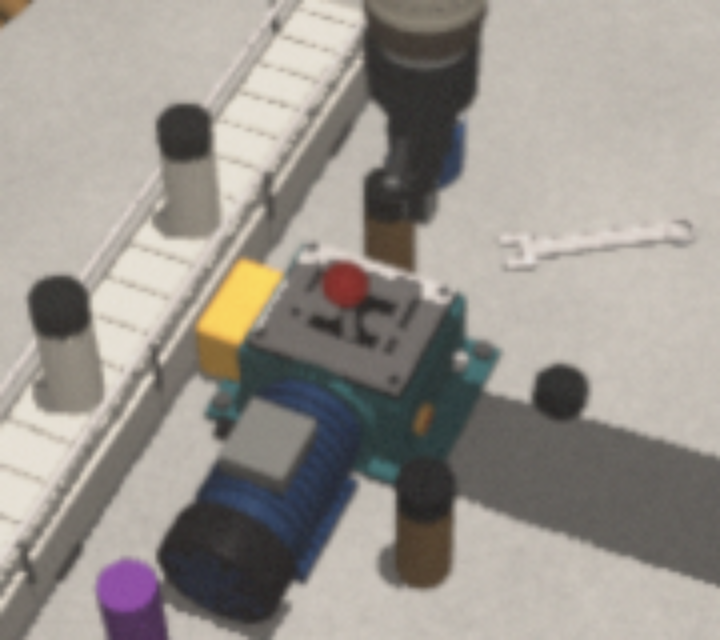

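The knob sits at crop (347,285) and the hand is above the near-right side, clear of it. I'll shift left, then go down on the near side of the knob.

play_rows([
  [[0,-10,0],[0,0,1],1],
  [[0,-20,0],[-0.7,0,2],1],
  [[0,-30,0],[-1.3,0,2.5],1],
  [[0,-30,10],[-1.3,0,2.5],1],
  [[0,-30,25],[-1.3,0,2.5],1],
  [[0,-30,40],[-1.3,0,2.5],1],
  [[0,-30,55],[-1.3,0,2.5],1],
  [[0,-30,70],[-1.3,0,2.5],1],
  [[0,-30,80],[-1.3,0,2.5],1],
  [[0,-30,82],[-1.3,0,2.5],1],
  [[0,-30,82],[-1.3,0,2.5],1],
  [[0,-30,82],[-1.3,0,2.5],1],
  [[0,-30,82],[-1.3,0,2.5],1],
])

```text
time: 3.9
ee_pos: [0.4961, 0.1166, 0.1797]
tcp_rot: [-178.6, 0.0, 12.6]
wrist_force: [0.3, 0.3, 0.2]
opening: 0.0001
grasp_force: 0.0
```

```bash
cat > knob.py <<'E'
from go import *
im,d=camera('side'); r,g,b=[im[:,:,i].astype(int) for i in range(3)]
yy,xx=np.mgrid[:384,:512]
k=(r>80)&(r>2.2*g)&(r>2*b)&(xx>200)&(xx<290)&(yy>165)&(yy<240)
u,v=xx[k].mean(),yy[k].mean()
print('px',u,v,k.sum(),'bbox',xx[k].min(),xx[k].max(),yy[k].min(),yy[k].max())
import scipy.optimize as so
# intersect the ray with the 165 mm sphere about the pivot
o,wd=ray('side',u,v); P=np.r_[G,.015]
f=lambda s:np.linalg.norm(o+s*wd-P)-.165
s0=-(o-P)@wd/(wd@wd)
for nm,z in(('z165',.165),('z175',.175),('z180',.18)): print(nm,m(o+wd*(z-o[2])/wd[2]))
try:
    s=so.brentq(f,s0-.4,s0); p=o+s*wd; print('sphere',m(p),p[2])
except ValueError: print('ray misses sphere by',f(s0), m(o+s0*wd))
cv2.imwrite('pics/last.png',cv2.resize(im[150:270,180:320,::-1],None,fx=4,fy=4))
E
python3 knob.py; python3 go.py -29 34 179
```

```text
px 245.8918918918919 200.85135135135135 74 bbox 241 250 197 205
z165 [-8.47526432 22.04254936]
z175 [-12.20493941  29.59624153]
z180 [-14.06977695  33.37308762]
sphere [-12.79934613  30.80009048] 0.17659372254140093
3.95 mach [-58.60748116   2.67146858] [0.496119   0.1165538  0.17962725] [-1.78646922e+02  2.86186262e-02  1.25724258e+01] [-0.7702887   0.27488216  0.32233913] -7.478017211736829e-05
to [0.51983654 0.15254767 0.179     ] shift [ 31.  -29.9   1.3] turn [-1.4  0.1  2.6]
```

The left shift and the turn were not reached: joint 6 is at its 180° limit. I'll turn the tool a quarter turn the other way, slightly raised.

play_rows([
  [[0,0,-15],[0,0,0],1],
  [[0,0,-30],[0,0,-4],1],
  [[0,0,-45],[0,0,-11],1],
  [[0,0,-50],[0,0,-18],1],
  [[0,0,-50],[0,0,-25],1],
  [[0,0,-50],[0,0,-32],1],
  [[0,0,-50],[0,0,-39],1],
  [[0,0,-50],[0,0,-46],1],
  [[0,0,-50],[0,0,-53],1],
  [[0,0,-50],[0,0,-60],1],
  [[0,0,-50],[0,0,-67],1],
  [[0,0,-50],[0,0,-74],1],
  [[0,0,-50],[0,0,-81],1],
  [[0,0,-50],[0,0,-87.5],1],
  [[0,0,-50],[0,0,-87.5],1],
  [[0,0,-50],[0,0,-87.5],1],
])

```text
time: 5.55
ee_pos: [0.4962, 0.1154, 0.2292]
tcp_rot: [-179.9, -1.3, 99.9]
wrist_force: [-0.1, -0.3, -0.5]
opening: 0.0001
grasp_force: 0.0
```

```bash
sed -i 's/180,0,10\]/180,0,100]/' go.py; python3 go.py -64 34 179; python3 -c "
from h import *;print(telemetry.get_obs()['q'])"
```

```text
5.55 mach [-58.6846854    1.48168536] [0.49624957 0.11536869 0.22922841] [-179.87181389   -1.3471727    99.88006092] [-0.08035448 -0.29744154 -0.49602286] 9.691192473718732e-05
to [0.48536827 0.14646998 0.179     ] shift [31.3 -5.3 51. ] turn [-0.1 -1.3 -0.1]
[12.38215215 -0.91507151  1.66391644 92.64826463  1.35148236 92.49976708]
```

play_rows([
  [[10,-2,0],[0,-0.5,0],1],
  [[20,-4,0],[0,-1,0],1],
  [[31,-5,0],[0,-1.3,0],1],
  [[31,-5,10],[0,-1.3,0],1],
  [[31,-5,25],[0,-1.3,0],1],
  [[31,-5,40],[0,-1.3,0],1],
  [[31,-5,50],[0,-1.3,0],1],
  [[31,-5,51],[0,-1.3,0],1],
  [[31,-5,51],[0,-1.3,0],1],
  [[31,-5,51],[0,-1.3,0],1],
])

```text
time: 6.55
ee_pos: [0.4858, 0.1462, 0.1794]
tcp_rot: [-179.9, -0.1, 100.1]
wrist_force: [0.5, 0.2, 0.6]
opening: -0.0002
grasp_force: 0.0
```

```bash
python3 knob.py; python3 go.py -33 34 179
```

```text
px 245.97222222222223 200.81944444444446 72 bbox 242 250 196 205
z165 [-8.64541912 21.82772925]
z175 [-12.37357588  29.38333829]
z180 [-14.23765427  33.16114282]
sphere [-12.97630765  30.60485495] 0.17661670177651456
6.6 mach [-63.6157662   33.68824471] [0.4858008  0.14622968 0.17948462] [-1.79918204e+02 -5.61691546e-02  1.00067320e+02] [-0.28372537  0.18927169 -0.09220787] -5.150701856005976e-05
to [0.51589731 0.15185307 0.179     ] shift [ 0.3 30.6  0.4] turn [-0.1 -0.1  0.1]
```

View pics/last.png

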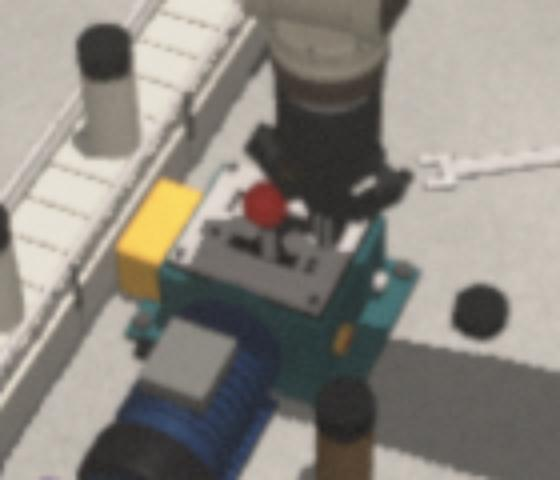

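The knob is at crop (265,205), with the shut fingers on its near side. The gripper's knuckles spread towards the knob, so I'll check their height from depth before pushing.

Run:
```python
from go import *
im,d=camera('side'); o=telemetry.get_obs(); c=m(o['ee_pos'])
A=[]
for v in range(150,215):
    for u in range(225,290):
        if d[v,u]>0 and im[v,u].max()<110:
            a,wd=ray('side',u,v); p=a+d[v,u]*wd; q=np.r_[m(p)-c,p[2]*1e3]
            if abs(q[0])<75 and abs(q[1])<50 and q[2]>140: A.append(q)
A=np.array(A)
for lo in range(-75,75,10):
    s=A[(A[:,0]>=lo)&(A[:,0]<lo+10)]
    if len(s): print('dx',lo,len(s),'zmin',np.round(np.percentile(s[:,2],[0,10,50])),'dy max',s[:,1].max().round())
```

```text
dx -65 30 zmin [247. 252. 257.] dy max 24.0
dx -55 75 zmin [230. 246. 427.] dy max 41.0
dx -45 149 zmin [216. 237. 306.] dy max 41.0
dx -35 154 zmin [210. 224. 319.] dy max 35.0
dx -25 159 zmin [187. 216. 305.] dy max 39.0
dx -15 136 zmin [168. 189. 306.] dy max 41.0
dx -5 140 zmin [167. 193. 263.] dy max 40.0
dx 5 107 zmin [172. 199. 301.] dy max 40.0
dx 15 72 zmin [213. 220. 319.] dy max 47.0
dx 25 67 zmin [172. 214. 241.] dy max 45.0
dx 35 48 zmin [153. 176. 240.] dy max 17.0
dx 45 41 zmin [144. 176. 253.] dy max 17.0
dx 55 7 zmin [248. 249. 254.] dy max 11.0
```

The knuckles bottom out at about z 213, above the knob's top at about 198. That's clear, so I'll push gently toward neutral.

play_rows([
  [[0,4,0],[0,0,0],1],
  [[0,8,0],[0,0,0],1],
  [[0,11,0],[0,0,0],1],
  [[0,13,0],[0,0,0],1],
  [[0,15,0],[0,0,0],1],
  [[0,17,0],[0,0,0],1],
  [[0,19,0],[0,0,0],1],
  [[0,21,0],[0,0,0],1],
  [[0,23,0],[0,0,0],1],
  [[0,24,0],[0,0,0],1],
  [[0,25,0],[0,0,0],1],
  [[0,25,0],[0,0,0],1],
])

```text
time: 7.85
ee_pos: [0.5101, 0.1505, 0.1788]
tcp_rot: [-179.9, -0.1, 100.1]
wrist_force: [-4.1, -1.0, 3.6]
opening: 0.0002
grasp_force: 2.1
```

```bash
python3 knob.py; python3 go.py -33 34 179
```

```text
px 244.05084745762713 201.11864406779662 59 bbox 240 248 197 205
z165 [-3.79831996 25.2881772 ]
z175 [-7.56972827 32.81290804]
z180 [-9.45543243 36.57527346]
sphere [-8.06051438 33.79212669] 0.17630133378786272
7.9 mach [-38.92171107  33.73708742] [0.51011121 0.15056586 0.17878352] [-1.79861260e+02 -5.24288935e-02  1.00075564e+02] [-4.01136235 -1.00159167  3.27688705] 0.00032027183905037097
to [0.51589731 0.15185307 0.179     ] shift [ 0.3  5.9 -0.2] turn [-0.1 -0.1  0.1]
```

play_rows([
  [[0,2,0],[0,0,0],1],
  [[0,4,0],[0,0,0],1],
  [[0,6,0],[0,0,0],1],
  [[0,7,0],[0,0,0],1],
  [[0,7,0],[0,0,0],1],
  [[0,4,0],[0,0,0],1],
  [[0,-3,0],[0,0,0],1],
  [[0,-13,0],[0,0,0],1],
  [[0,-25,0],[0,0,0],1],
  [[0,-25,-20],[0,0,0],1],
  [[0,-25,-40],[0,0,0],1],
  [[0,-25,-60],[0,0,0],1],
  [[0,-25,-75],[0,0,0],1],
  [[0,-25,-75],[0,0,0],1],
  [[0,-25,-75],[0,0,0],1],
])

```text
time: 9.4
ee_pos: [0.4853, 0.1461, 0.2535]
tcp_rot: [-179.9, -0.1, 100.1]
wrist_force: [0.6, 0.4, -1.4]
opening: -0.0001
grasp_force: 0.0
```

```bash
python3 knob.py; python3 go.py 0 80 253
```

```text
px 242.35714285714286 199.52857142857144 70 bbox 238 246 195 204
z165 [ 3.62173423 21.64293778]
z175 [-0.21588458 29.20019576]
z180 [-2.13469399 32.97882475]
sphere [-1.02146746 30.78659554] 0.17709917377740902
9.45 mach [-64.25759358  33.59800641] [0.48518439 0.14602936 0.25294446] [-1.79816608e+02 -4.36719515e-02  1.00075237e+02] [ 0.3079456  -0.63028458  0.19309355] 1.69183915104839e-05
to [0.54040815 0.20288462 0.253     ] shift [46.3 64.3 -0.2] turn [-0.2 -0.   0.1]
```

play_rows([
  [[15,15,0],[0,0,0],1],
  [[30,32,0],[0,0,0],1],
  [[40,48,0],[0,0,0],1],
  [[46,60,0],[0,0,0],1],
  [[46,64,0],[0,0,0],1],
  [[46,64,0],[0,0,0],1],
  [[46,64,15],[0,0,0],1],
  [[46,64,30],[0,0,0],1],
  [[46,64,45],[0,0,0],1],
  [[46,64,60],[0,0,0],1],
  [[46,64,70],[0,0,0],1],
  [[46,64,74],[0,0,0],1],
  [[46,64,74],[0,0,0],1],
  [[46,64,74],[0,0,0],1],
])

```text
time: 10.85
ee_pos: [0.5406, 0.2026, 0.1804]
tcp_rot: [-179.9, -0.1, 100.1]
wrist_force: [-0.4, 0.2, 1.1]
opening: -0.0
grasp_force: 0.0
```

```bash
python3 go.py 0 30 179
```

```text
10.85 mach [ 0.12676396 79.72015251] [0.54058158 0.20263104 0.18038227] [-1.79907546e+02 -5.77302432e-02  1.00069687e+02] [-0.37027995  0.19880731  1.08265305] -1.765988583518669e-05
to [0.54909055 0.15364423 0.179     ] shift [-49.7  -0.2   1.3] turn [-0.1 -0.1  0.1]
```

play_rows([
  [[-5,0,1],[0,0,0],1],
  [[-10,0,1],[0,0,0],1],
  [[-14,0,1],[0,0,0],1],
  [[-17,0,1],[0,0,0],1],
  [[-19,0,1],[0,0,0],1],
  [[-21,0,1],[0,0,0],1],
  [[-23,0,1],[0,0,0],1],
  [[-25,0,1],[0,0,0],1],
  [[-27,0,1],[0,0,0],1],
  [[-28,0,1],[0,0,0],1],
])

```text
time: 11.85
ee_pos: [0.5455, 0.1759, 0.1794]
tcp_rot: [-179.9, -0.2, 100.1]
wrist_force: [-1.8, 5.8, 3.2]
opening: -0.0001
grasp_force: 2.8
```

play_rows([
  [[-2,0,0],[0,0,0],1],
  [[-4,0,0],[0,0,0],1],
  [[-5,0,0],[0,0,0],1],
])

```text
time: 12.15
ee_pos: [0.5464, 0.1709, 0.1794]
tcp_rot: [-179.9, -0.1, 100.1]
wrist_force: [-1.0, 4.7, 4.4]
opening: 0.0004
grasp_force: 2.6
```

```bash
python3 knob.py; python3 go.py 0 -8 179
```

```text
px 247.5 193.0 2 bbox 247 248 193 193
z165 [ 0.35690034 -8.73871977]
z175 [-3.45158576 -0.91036072]
z180 [-5.35582882  3.00381881]
sphere [-5.31341435  2.9166357 ] 0.1798886317005841
12.2 mach [ 0.30393693 47.31420774] [0.54638329 0.17074818 0.17930258] [-1.79923907e+02 -1.35243949e-01  1.00103360e+02] [-1.73876917  4.89152264  4.53950506] 0.00037842749019768927
to [0.55568919 0.11622154 0.179     ] shift [-55.3  -0.4   0.2] turn [-0.1 -0.1  0.1]
```

The lever is crossing at about 5 N, so I'll continue in small batches.

play_rows([
  [[-2,0,0],[0,0,0],1],
  [[-4,0,0],[0,0,0],1],
  [[-6,0,0],[0,0,0],1],
  [[-8,0,0],[0,0,0],1],
  [[-10,0,0],[0,0,0],1],
  [[-12,0,0],[0,0,0],1],
])

```text
time: 12.8
ee_pos: [0.5484, 0.1586, 0.1789]
tcp_rot: [-179.9, -0.1, 100.1]
wrist_force: [-1.6, 4.5, 3.2]
opening: 0.0003
grasp_force: 2.4
```

play_rows([
  [[-2,0,0],[0,0,0],1],
  [[-4,0,0],[0,0,0],1],
  [[-6,0,0],[0,0,0],1],
  [[-8,0,0],[0,0,0],1],
  [[-10,0,0],[0,0,0],1],
  [[-12,0,0],[0,0,0],1],
])

```text
time: 13.4
ee_pos: [0.5504, 0.1463, 0.1785]
tcp_rot: [-179.9, -0.0, 100.1]
wrist_force: [-0.6, 4.7, 3.0]
opening: -0.0002
grasp_force: 2.2
```

play_rows([
  [[-2,0,0],[0,0,0],1],
  [[-4,0,0],[0,0,0],1],
  [[-6,0,0],[0,0,0],1],
  [[-8,0,0],[0,0,0],1],
  [[-10,0,0],[0,0,0],1],
  [[-12,0,0],[0,0,0],1],
])

```text
time: 14.0
ee_pos: [0.5525, 0.1345, 0.1785]
tcp_rot: [-179.9, -0.0, 100.1]
wrist_force: [-1.4, 3.6, 2.3]
opening: -0.0001
grasp_force: 2.0
```

```bash
python3 go.py 0 -8 179
```

```text
14.0 mach [ 0.07416553 10.56282243] [0.55253882 0.13451523 0.17854839] [-1.79851273e+02 -4.50071758e-02  1.00070556e+02] [-1.37689254  3.6221941   2.31214622] -9.15020546802088e-05
to [0.55568919 0.11622154 0.179     ] shift [-18.6  -0.1  -0.5] turn [-0.1 -0.   0.1]
```

play_rows([
  [[-2,0,0],[0,0,0],1],
  [[-4,0,0],[0,0,0],1],
  [[-6,0,0],[0,0,0],1],
  [[-8,0,0],[0,0,0],1],
  [[-10,0,0],[0,0,0],1],
  [[-12,0,0],[0,0,0],1],
])

```text
time: 14.6
ee_pos: [0.5546, 0.1227, 0.1783]
tcp_rot: [-179.8, -0.0, 100.1]
wrist_force: [-0.8, 4.2, 0.5]
opening: -0.0
grasp_force: 1.9
```

play_rows([
  [[-1,0,0],[0,0,0],1],
  [[-2,0,0],[0,0,0],1],
  [[-3,0,0],[0,0,0],1],
  [[-4,0,0],[0,0,0],1],
  [[-5,0,0],[0,0,0],1],
])

```text
time: 15.1
ee_pos: [0.5554, 0.1179, 0.1782]
tcp_rot: [-179.8, -0.1, 100.1]
wrist_force: [-1.1, 4.3, -3.1]
opening: -0.0002
grasp_force: 1.9
```

play_rows([
  [[4,0,0],[0,0,0],1],
  [[12,0,0],[0,0,0],1],
  [[18,0,0],[0,0,0],1],
  [[18,0,-15],[0,0,0],1],
  [[18,0,-35],[0,0,0],1],
  [[18,0,-55],[0,0,0],1],
  [[18,0,-70],[0,0,0],1],
  [[18,0,-75],[0,0,0],1],
  [[10,-15,-75],[0,0,0],1],
  [[0,-30,-75],[0,0,0],1],
  [[-10,-45,-75],[0,0,0],1],
  [[-20,-58,-75],[0,0,0],1],
  [[-28,-65,-75],[0,0,0],1],
  [[-30,-68,-75],[0,0,0],1],
  [[-30,-68,-75],[0,0,0],1],
])

```text
time: 16.6
ee_pos: [0.494, 0.0764, 0.2536]
tcp_rot: [-179.9, -0.0, 100.0]
wrist_force: [0.7, 0.7, -0.0]
opening: 0.0002
grasp_force: 0.0
```

```bash
python3 knob.py; python3 go.py -64 -37 179
```

```text
px 252.0 183.9264705882353 68 bbox 248 256 179 188
z165 [  3.29599313 -48.77619563]
z175 [ -0.53871903 -40.59057488]
z180 [ -2.45607512 -36.4977645 ]
sphere [ -0.50414133 -40.66438483] 0.17490982974082536
16.65 mach [-67.4067079  -36.26832591] [0.49421528 0.07667762 0.25353363] [-1.79858280e+02 -5.47498065e-02  1.00062425e+02] [-0.16889286  0.97258042  0.03514242] 9.462174628698337e-05
to [0.49769729 0.07654863 0.179     ] shift [-0.8  3.6 74.5] turn [-0.1 -0.1  0.1]
```

View pics/last.png

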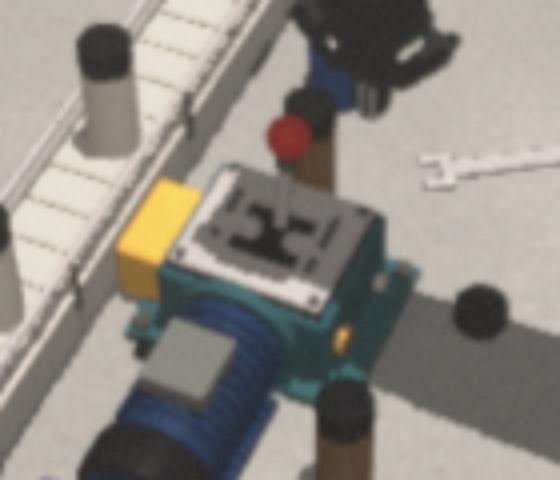

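The picture shows the knob at crop (290,137) over the right lane, in neutral. Now I'll go down on the near side and push it home.

play_rows([
  [[0,0,15],[0,0,0],1],
  [[0,0,30],[0,0,0],1],
  [[0,0,45],[0,0,0],1],
  [[0,0,60],[0,0,0],1],
  [[0,0,70],[0,0,0],1],
  [[0,0,76],[0,0,0],1],
  [[0,6,76],[0,0,0],1],
  [[0,14,76],[0,0,0],1],
  [[0,21,76],[0,0,0],1],
  [[0,26,76],[0,0,0],1],
  [[0,29,76],[0,0,0],1],
  [[0,31,76],[0,0,0],1],
  [[0,33,76],[0,0,0],1],
  [[0,35,76],[0,0,0],1],
  [[0,37,76],[0,0,0],1],
  [[0,39,76],[0,0,0],1],
])

```text
time: 18.25
ee_pos: [0.5317, 0.0833, 0.1777]
tcp_rot: [-179.8, -0.0, 100.1]
wrist_force: [-4.3, -1.6, 2.7]
opening: -0.0004
grasp_force: 2.3
```

play_rows([
  [[0,2,0],[0,0,0],1],
  [[0,4,0],[0,0,0],1],
  [[0,6,0],[0,0,0],1],
  [[0,8,0],[0,0,0],1],
  [[0,10,0],[0,0,0],1],
  [[0,12,0],[0,0,0],1],
  [[0,14,0],[0,0,0],1],
  [[0,16,0],[0,0,0],1],
])

```text
time: 19.05
ee_pos: [0.5481, 0.0862, 0.1776]
tcp_rot: [-179.9, -0.0, 100.1]
wrist_force: [-4.3, -1.1, 3.0]
opening: 0.0001
grasp_force: 2.0
```

```bash
python3 go.py 12.5 -37 178
```

```text
19.05 mach [-12.65232043 -36.26340419] [0.54813697 0.08619047 0.17756469] [-1.79858424e+02 -4.82804846e-02  1.00071448e+02] [-4.3121197  -1.110239    2.96777569] 0.00013662899700946196
to [0.57303508 0.08983272 0.178     ] shift [-0.8 25.2 -0.5] turn [-0.1 -0.   0.1]
```

play_rows([
  [[0,2,0],[0,0,0],1],
  [[0,4,0],[0,0,0],1],
  [[0,6,0],[0,0,0],1],
  [[0,8,0],[0,0,0],1],
  [[0,10,0],[0,0,0],1],
  [[0,12,0],[0,0,0],1],
  [[0,14,0],[0,0,0],1],
  [[0,16,0],[0,0,0],1],
])

```text
time: 19.85
ee_pos: [0.5636, 0.089, 0.177]
tcp_rot: [-179.8, -0.0, 100.1]
wrist_force: [-3.8, -1.9, -4.6]
opening: -0.0001
grasp_force: 2.0
```

play_rows([
  [[0,1,0],[0,0,0],1],
  [[0,2,0],[0,0,0],1],
  [[0,3,0],[0,0,0],1],
  [[0,4,0],[0,0,0],1],
  [[0,5,0],[0,0,0],1],
])

```text
time: 20.35
ee_pos: [0.5687, 0.0899, 0.1775]
tcp_rot: [-179.9, -0.1, 100.1]
wrist_force: [-4.3, -1.5, -2.6]
opening: 0.0005
grasp_force: 2.0
```

```bash
python3 knob.py; python3 go.py 12.5 -37 178
```

```text
px 239.859649122807 181.42105263157896 57 bbox 236 244 178 186
z165 [ 42.74255309 -42.92299572]
z175 [ 38.55585207 -34.78960414]
z180 [ 36.46250156 -30.72290835]
sphere [ 40.57487253 -38.71190094] 0.170177538465361
20.4 mach [  8.33323532 -36.20475126] [0.56879352 0.08989233 0.1774816 ] [-1.79860806e+02 -5.13453649e-02  1.00074034e+02] [-4.36867193 -0.76190142 -3.10935053] -0.00012303677754986643
to [0.57303508 0.08983272 0.178     ] shift [-0.8  4.2 -0.5] turn [-0.1 -0.1  0.1]
```

play_rows([
  [[0,1,0],[0,0,0],1],
  [[0,2,0],[0,0,0],1],
  [[0,3,0],[0,0,0],1],
])

```text
time: 20.7
ee_pos: [0.5716, 0.0904, 0.1775]
tcp_rot: [-179.9, -0.0, 100.1]
wrist_force: [-3.8, -0.4, -3.7]
opening: -0.0002
grasp_force: 2.0
```

play_rows([
  [[0,0.5,0],[0,0,0],1],
  [[0,1,0],[0,0,0],1],
])

```text
time: 20.9
ee_pos: [0.5726, 0.0905, 0.1775]
tcp_rot: [-179.9, -0.0, 100.1]
wrist_force: [-4.9, 0.5, -3.1]
opening: -0.0
grasp_force: 2.0
```

play_rows([
  [[0,0.5,0],[0,0,0],1],
  [[0,1,0],[0,0,0],1],
])

```text
time: 21.1
ee_pos: [0.5735, 0.0907, 0.1775]
tcp_rot: [-179.9, -0.0, 100.1]
wrist_force: [-4.8, -1.3, -2.8]
opening: 0.0
grasp_force: 2.2
```

play_rows([
  [[0,0.5,0],[0,0,0],1],
  [[0,0.5,0],[0,0,0],1],
])

```text
time: 21.3
ee_pos: [0.5739, 0.0908, 0.1774]
tcp_rot: [-179.8, -0.0, 100.1]
wrist_force: [-4.5, -1.6, -3.3]
opening: -0.0002
grasp_force: 2.4
```

play_rows([
  [[0,0.5,0],[0,0,0],1],
  [[0,0.5,0],[0,0,0],1],
])

```text
time: 21.5
ee_pos: [0.5743, 0.0908, 0.1774]
tcp_rot: [-179.8, -0.0, 100.1]
wrist_force: [-6.3, -0.9, -2.7]
opening: 0.0002
grasp_force: 2.8
```

```bash
python3 knob.py; python3 go.py 12.5 -37 178
```

```text
px 238.26666666666668 181.13333333333333 60 bbox 234 242 177 185
z165 [ 47.87315361 -41.99279244]
z175 [ 43.64067131 -33.86770123]
z180 [ 41.52443016 -29.80515562]
sphere [ 46.4376413  -39.23704116] 0.16839165581030824
21.55 mach [ 13.88139185 -36.23314089] [0.57426232 0.0908278  0.17737725] [-1.79816635e+02 -4.82467592e-02  1.00070908e+02] [-5.86238677  0.42821043 -2.92370866] -0.00012822937332933071
to [0.57303508 0.08983272 0.178     ] shift [-0.8 -1.4 -0.6] turn [-0.2 -0.   0.1]
```

play_rows([
  [[0,0.5,0],[0,0,0],1],
  [[0,0.5,0],[0,0,0],1],
])

```text
time: 21.75
ee_pos: [0.5746, 0.0909, 0.1773]
tcp_rot: [-179.8, -0.0, 100.1]
wrist_force: [-6.8, -1.0, -2.7]
opening: 0.0
grasp_force: 3.4
```

play_rows([
  [[0,0.5,0],[0,0,0],1],
  [[0,0.5,0],[0,0,0],1],
])

```text
time: 21.95
ee_pos: [0.5748, 0.0909, 0.1772]
tcp_rot: [-179.8, -0.0, 100.1]
wrist_force: [-8.0, 0.1, -2.3]
opening: 0.0001
grasp_force: 4.0
```

The force is rising and the motion has stalled, so the rod is on the slot's end. I'll back off and lift clear.

play_rows([
  [[0,-3,0],[0,0,0],1],
  [[0,-10,0],[0,0,0],1],
  [[0,-20,0],[0,0,0],1],
  [[0,-35,0],[0,0,0],1],
  [[0,-50,0],[0,0,0],1],
  [[0,-55,-20],[0,0,0],1],
  [[0,-60,-45],[0,0,0],1],
  [[0,-70,-70],[0,0,0],1],
  [[0,-85,-85],[0,0,0],1],
  [[0,-100,-90],[0,0,0],1],
  [[0,-110,-90],[0,0,0],1],
  [[0,-110,-90],[0,0,0],1],
  [[0,-110,-90],[0,0,0],1],
  [[0,-110,-90],[0,0,0],1],
])

```text
time: 23.35
ee_pos: [0.4676, 0.0718, 0.267]
tcp_rot: [-179.8, -0.0, 100.1]
wrist_force: [0.5, 0.8, 0.2]
opening: 0.0002
grasp_force: 0.0
```

```bash
python3 knob.py; python3 -c "
from h import *;o=telemetry.get_obs();print(o['qd'].round(2),o['ee_pos'],o['wrist_force'])"
```

```text
px 238.35064935064935 180.55844155844156 77 bbox 234 243 176 185
z165 [ 48.6924139  -44.32337978]
z175 [ 44.45262119 -36.17749232]
z180 [ 42.33272483 -32.10454859]
sphere [ 47.82453476 -42.65592897] 0.16704698483889957
[-0.06  0.15  0.36  0.21 -0.    0.04] [0.4676719  0.07181533 0.26711245] [ 0.11451832  0.49994813 -0.53147404]
```

View pics/last.png

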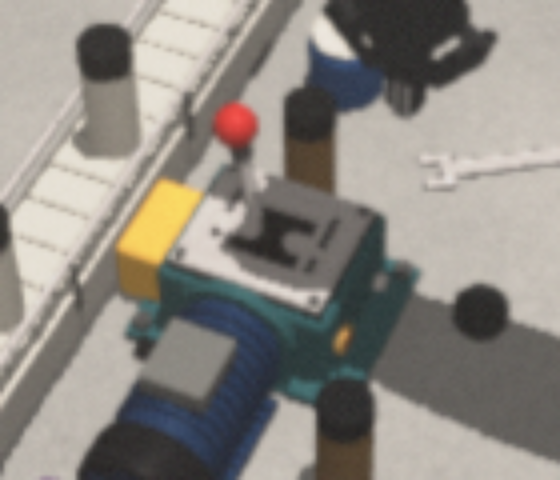

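The knob at crop (236,125), machine coordinates about (47,-40), is fully home in the far right slot. The hand is clear and the jars, cap, tin and spanner stand where they were.

```bash
python3 -c "
from workcell import workorder;print(workorder.job_done())"
```

```text
the job is handed in; nothing more can be done
None
```

The lever is fully home in the far right (three-dot) slot, the hand is clear, the loose items I could see in the last picture look undisturbed, and the job is handed in; no verdict came back.

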